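# Clear the bark and wedge up the seedling tray

## Task

First clear the two bark chips from the bench in front of the seedling tray into the waste bin. Then take the wooden wedge and, keeping it flat on the bench, push it thin end first under the middle of the tray's front bar until the bar has just lifted off its two rests and stands about 5 mm clear of them. Finish while still gripping the wedge there, the tray carried by the wedge and not by the gripper, and leave everything else where it stands.

Things in the scene. Friction and masses are not known exactly. Their poses are not given: they have to be found in the camera images.
- stand: Fixed aluminium stand of the tray, 256 mm wide. Origin on the bench right below the middle of the tray's front bar; +x points under the tray, away from the robot (push the wedge this way), y along the bar, z up. Foot rails at y = +-122 mm start 30 mm before the bar and carry the rests (tops 16 mm above the bench) under the bar's ends; between them the bench is bare and the wedge can slide.
- deck: Black seedling tray (195 x 225 mm, 0.7 to 1.1 kg with three potted seedlings), hinged along its back edge 210 mm behind its front bar; it falls back by its own weight (3 to 5 N at the bar). Origin: middle of the bar, on its centre line, 22 mm above the bench while the bar lies on its rests. The bar is round steel, 12 mm thick, 260 long (16 mm free beneath). Tray plate 34 mm high, rim 45 mm.
- wedge_grip (a point): Centre of the grip block of the loose wooden wedge (130 long, 36 wide, 110 g), 21 mm above its underside, 23 mm from its blunt end. Block 46 mm long, 42 tall; from its front face the ramp falls evenly from 29 mm to 5 mm high over 84 mm. Wedge x points to the thin edge, y across the 36 mm (grasp across y), z up. Driven home against the block the wedge lifts too high (11 mm).
- wedge_tip (a point): Middle of the wedge's thin edge, at its underside: 107 mm ahead (wedge +x) of the grip block's centre and 21 mm below it. The bar first touches the ramp when this edge is about 38 mm beyond the bar's centre line, and then rises about 2.9 mm for each 10 mm of push.
- bin: Fixed grey open waste bin, 150 x 150 mm and 75 mm tall, walls 4 mm, floor about 4 mm thick; origin at the centre of its underside, z up.
- chip_small_center (a point): Centre of the smaller loose bark chip, 34 (its x) x 24 (its y) x 20 mm tall, 14 g, lying on the bench in front of the bar; grasp it across y.
- chip_large_center (a point): Centre of the larger loose bark chip, 42 (its x) x 29 (its y) x 23 mm tall, 14 g, lying on the bench in front of the bar, nearer the robot than the small one; grasp it across y.
- pot: Bystander: empty black plant pot, 56 mm wide, 55 mm tall; origin at the centre of its underside.
- dropper: Bystander: amber dropper bottle, 34 mm wide, 62 mm tall; origin at the centre of its underside.
- spacer: Bystander: flat wooden spacer block 70 x 36 x 20 mm, no ramp, not the wedge; origin at the centre of its underside.
- meter: Bystander: white hand-held meter with a black sensor nose, about 180 x 42 x 26 mm; origin at the centre of its underside.
- dishes: Bystander: pair of white culture dishes, 88 mm wide, 28 mm tall; origin at the centre of its underside.

How it is judged:
On the way, in this order (a step that is already met when the one before it is completed fails the run):
1. both bark chips lie in the bin, let go (x of chip_small_center in the frame of bin between -0.072 and 0.072 m and y of chip_small_center in the frame of bin between -0.072 and 0.072 m and z of each of chip_small_center, chip_large_center in the frame of bin below 0.07 m and contact force between each of chip_small, chip_large and the fingers below 0.05 N and x of chip_large_center in the frame of bin between -0.072 and 0.072 m and y of chip_large_center in the frame of bin between -0.072 and 0.072 m), for 0.2 s.
2. the wedge, held in the gripper, lifts the tray's front bar off its rests (height (world z) of deck above 0.024 m and contact force between wedge and deck above 0.4 N and contact force between the fingers and wedge above 2 N), for 0.2 s.
At the end, for the whole second after the job is handed in: Chips in the bin; bar 2 to 8.5 mm off its rests, still, carried by the wedge; wedge flat on the bench (tip under 4 mm high, tilt under 0.06 rad), tip 30 mm or more past the bar, within 45 mm of its middle; fingers grip the wedge (over 2 N); gripper and arm off the tray (all of step 1 and all of step 2 and height (world z) of deck below 0.0305 m and contact force between each of the arm, the fingers and deck below 0.2 N and linear speed of deck below 0.01 m/s and height (world z) of wedge_tip below 0.004 m and angle between wedge_grip's own z axis and vertical below 0.06 rad and y of wedge_tip in the frame of stand between -0.045 and 0.045 m and x of wedge_tip in the frame of stand above 0.03 m); the arm keeps its last pose, push and grip.
It fails at once if a bystander (pot, dropper bottle, spacer, meter, dishes) is moved more than 25 mm (distance of any of pot, dropper, spacer, meter, dishes from where it was at the start of the episode above 0.025 m).
It also fails if it takes over 72 s, if anything falls off the work surface, if the arm or the gripper's body presses on something with over 40 N, if the wrist force passes 120 N, or if a joint passes its speed limit or range.

## Robot

A 6-joint arm with a two-finger parallel gripper is mounted at the origin on the work surface. World frame = base frame: x ahead of the robot, y to its left, z up, the work surface at z = 0. Lengths are in m, angles in rad, forces in N, time in s.
With the tool pointing down it reaches from about 0.3 to 0.75 m from the base axis. Payload 8.5 kg.
Tool frame: the origin (TCP) lies between the finger pads; the fingertips stand robot.tip_extent ahead of it and the grasp point (between the pads) lies 2 mm behind it (robot.tip_extent is the distance from the TCP to the fingertips, in m); z points along the fingers, y is the line along which they close (so a half turn about z gives the same grasp; the last joint's range is limited). The gripper opens to 85 mm and grips with 20 to 120 N. Pads are 22 mm wide; open, the fingers measure 114 mm over their backs; the gripper's body (76 mm by 85 mm) begins 54 mm behind the grasp point. The pads swing forward as they close: fully open they stand 13 mm farther back than shut.
Start: joints at [1.03, 0.381, 1.297, -0, 1.464, -0.215], TCP at [0.176, 0.521, 0.248] pointing down, gripper open.
Joint ranges: [-3.11, 3.11], [-0.89, 2.33], [0.22, 2.48], [-1.42, 4.56], [0.17, 2.85], [-2.88, 2.88]. Speed limits (rad/s): [2.39, 2.39, 3.14, 3.14, 3.14, 3.14].

## Interface

Orientations are given as a unit quaternion [w, x, y, z].
In Python, from station import status, cams, workorder, robot gives the robot as it stands.
- The arm moves only by the shell command python3 -m handwheel 'ROWS' [OPENING] [FORCE]. ROWS is JSON, a list of rows, each an object of numbers: "x", "y", "z": the shift along the tool's x, y, z in m; "ax", "ay", "az": the turn, a rotation vector about the tool's x, y, z in rad. A call has 1 to 20 rows; each row shifts and turns the commanded pose from where the row before left it, along the tool's axes as they then stand; what a row does not reach is not made up. A row lasts 1/8 s, in which the tool goes at most 62.5 mm and 10.7 degrees, less where a joint would pass 70% of its speed; a pose out of reach is approached as far as the arm can. A call is refused whole if a number of a shift passes 0.0625 or a number of a turn 0.188, either way. A call with a gripper value outside its range is refused whole. OPENING is the finger opening in m, from 0 to 0.0854, set as the call begins (- or left out, the last holds). The fingers move at their own pace and stop on an object; FORCE is the grip in N (left out, the last holds). Time passes only in rows, so rows that do not move let the fingers close. It gives the time, the measured TCP pose, the force, the opening and the grip force at its end, in the units of the state.
- status.state(): the state, without advancing time (a new reading comes with each control period).
- cams.read_camera(name): name is "scene" or "side" or "wrist"; returns (picture, depth): 384x512x3 uint8, red, green, blue; 384x512 float32, m along the optical axis (not along the pixel's ray), 0 where there is no reading.
- cams.camera_info(name): a dict with "fx", "fy", "cx", "cy" (pixels), "D" ([k1, k2, p1, p2, k3] as OpenCV has them; the pictures are not rectified), "position" and "orientation" of the camera in the world. Camera axes: x right, y down, z forward; pixel columns grow to the right and rows downward; lengths in m; the calibration is good to about 2 mm. A picture is of the moment at which its call begins: read the wrist's pose just before it. camera_info takes no time and is no camera call; for the wrist camera it gives the pose at the moment of the call.
- workorder.finish_job(): hands the job in; it is judged then, once.
The state is a dict: "time": time; "qpos": joint angles; "joint_velocities": joint speeds; "effort": joint torques, N m; "tcp_pos": TCP position; "tcp_rot": TCP orientation; "force": force on the tool from outside, world axes, zero at the start; "moment": the same for the moment, N m; "grip_width": finger opening in m; "gripper_force": force on a finger pad.
Only numpy, scipy, OpenCV 4.12 (cv2) and the standard library are available. Lean on these libraries where they do the work, as an engineer would, in place of code of your own. Each camera call takes 0.05 s, during which the arm holds its last target. There are 200 camera calls.

## Working session

There is one attempt and no reset: what is moved stays moved. The work goes in short steps, Python scripts to look and compute and a shell command to move; the robot and the scene stay as the last step left them, time stands still between calls to the robot, and variables do not carry over. Pictures are saved under pics/ and viewed, at most 10 in all, crops included, and the job is handed in when it is done.

```bash
mkdir -p pics; ls
cat > h.py <<'E'
import numpy as np, cv2
from scipy.spatial.transform import Rotation as R
from station import status, cams, workorder, robot
def rot(q): return R.from_quat([q[1],q[2],q[3],q[0]]).as_matrix()
def cloud(name):
    i=cams.camera_info(name); im,d=cams.read_camera(name)
    K=np.array([[i['fx'],0,i['cx']],[0,i['fy'],i['cy']],[0,0,1.]])
    v,u=np.mgrid[:384,:512]
    p=cv2.undistortPoints(np.stack([u,v],-1).reshape(-1,1,2).astype(float),K,np.array(i['D'],float)).reshape(384,512,2)
    P=np.dstack([p[...,0]*d,p[...,1]*d,d])@rot(i['orientation']).T+np.array(i['position'])
    P[d==0]=np.nan
    return im,P
E
python3 - <<'E'
from h import *
s=status.state();print(s['time'],s['tcp_pos'],s['tcp_rot'],robot.tip_extent)
ims=[]
for n in ['scene','side']:
    im,P=cloud(n);np.savez('pics/%s.npz'%n,im=im,P=P);cv2.imwrite('pics/%s0.png'%n,im[...,::-1])
    print(n,cams.camera_info(n)['position'])
E
```

```text
pics
0.0 [0.17590285 0.52081644 0.24767225] [-2.88811582e-04  1.62193697e-01  9.86758634e-01 -7.21029551e-04] 0.017
scene [1.20238098 0.15543458 0.66101504]
side [ 0.23163118 -0.82098848  0.98412046]
```

View pics/scene0.png

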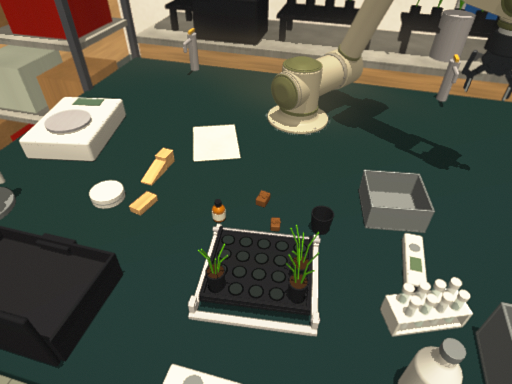

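View pics/side0.png

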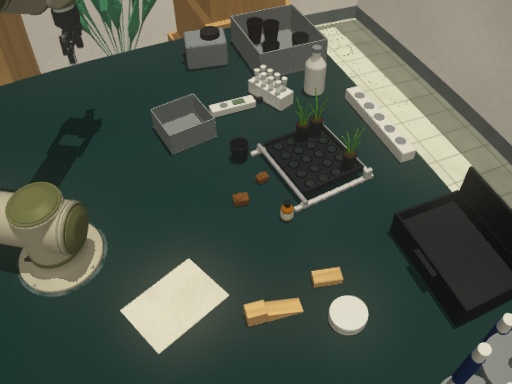

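The scene view shows the wedge at (160,165), the spacer at (144,203), the chips at (263,198) and (276,223), the dropper at (219,212), the pot at (321,219), the bin at (395,200) and the tray at (260,275). In the side view the chips are at (241,199) and (262,178), the wedge is at (273,311), and the bar runs from about (255,150) to (297,207).

```bash
cat > m.py <<'E'
from h import *
C={n:np.load('pics/%s.npz'%n) for n in ['scene','side']}
def blob(n,u,v,r,zlo,zhi=.2):
    P=C[n]['P'];Q=P[v-r:v+r+1,u-r:u+r+1].reshape(-1,3)
    return Q[(Q[:,2]>zlo)&(Q[:,2]<zhi)]
def rect(Q):
    (c,s,a)=cv2.minAreaRect((Q[:,:2]*1000).astype(np.float32)); return np.round(c,1),np.round(s,1),round(a,1),len(Q),np.round(np.percentile(Q[:,2],[5,50,95])*1000,1)
for n,u,v in [('scene',50,300),('side',200,260)]: pass
S={'large':[(263,198,11),(241,199,12)],'small':[(276,223,9),(262,178,10)],'wedge':[(160,165,24),(273,311,34)],'spacer':[(144,203,16),(327,277,19)],
'pot':[(321,219,17),(239,150,14)],'dropper':[(219,212,12),(287,211,11)],'bin':[(395,200,42),(184,124,38)]}
for k,l in S.items():
    for n,(u,v,r) in zip(['scene','side'],l):
        Q=blob(n,u,v,r,.009,.1)
        print(k,n,rect(Q), 'top' ,rect(Q[Q[:,2]>np.percentile(Q[:,2],95)-.006]))
# bench z
for n,u,v in [('scene',240,180),('side',200,240)]: print(n,'bench',np.nanmedian(C[n]['P'][v-6:v+6,u-6:u+6,2]))
# white bar/rails, side + scene
for n in C:
    P=C[n]['P'];im=C[n]['im'];m=(im.min(-1)>130)&(P[...,2]>.012)&(P[...,2]<.034)
    m&=(P[...,0]>.4)&(P[...,0]<.9)&(abs(P[...,1]-P[275,260,1] if n=='scene' else P[...,1]-P[160,315,1])<.2)
    Q=P[m];print(n,len(Q),rect(Q))
    out=C[n]['im'].copy();out[m]=[255,0,0];cv2.imwrite('pics/m_%s.png'%n,out[...,::-1])
E
python3 m.py
```

```text
large scene (array([494.6,  -8.7]), array([28.4, 42.4]), 79.7, 155, array([10.4, 23. , 26.8])) top (array([493.6,  -8.9]), array([27.7, 40.2]), 83.1, 108, array([21.2, 24.4, 27.1]))
large side (array([489.7, -12.4]), array([31.6, 42.6]), 79.6, 162, array([11.4, 19.2, 23.4])) top (array([489.5, -12.4]), array([31.5, 40.2]), 79.3, 114, array([17.9, 20.4, 23.9]))
small scene (array([577.6,  45. ]), array([34.6, 24. ]), 7.9, 110, array([11.7, 20.7, 24.9])) top (array([576.9,  45.3]), array([34.4, 22.8]), 12.7, 79, array([19.6, 21.8, 25.1]))
small side (array([572.5,  40.3]), array([33.3, 25.5]), 10.5, 96, array([10.4, 16.4, 20.1])) top (array([573.1,  40.7]), array([32.8, 24.7]), 7.7, 67, array([14.6, 17.7, 20.1]))
wedge scene (array([ 444.1, -346.9]), array([ 40.2, 129.4]), 84.7, 501, array([10.6, 24.2, 44.2])) top (array([ 403.6, -343.8]), array([37.5, 48.1]), 85.5, 125, array([39.1, 43.3, 45.1]))
wedge side (array([ 440.3, -348.6]), array([ 39.1, 123.4]), 84.8, 880, array([10.5, 23.8, 42.1])) top (array([ 401.2, -345.1]), array([38.4, 43.8]), 84.1, 305, array([37.5, 40.3, 43.1]))
spac
[... 1015 characters left out ...]
ay([ 582.3, -105.6]), array([17.4, 12.8]), 65.8, 34, array([54.8, 58.6, 61.3]))
bin scene (array([462.3, 335. ]), array([214.9, 152. ]), 9.3, 3182, array([13.3, 45.3, 74.9])) top (array([432. , 330.2]), array([153.2, 152.6]), 9.7, 517, array([69.3, 73.9, 76.5]))
bin side (array([469.8, 334.3]), array([233.3, 159.7]), 8.6, 2089, array([12.7, 42.4, 72. ])) top (array([430.4, 328.7]), array([152.5, 158.4]), 8.7, 348, array([66.6, 70.8, 75. ]))
scene bench 0.0011528825730714454
side bench -0.0015894377074320287
scene 496 (array([718.5,  36.9]), array([283.3, 269.7]), 7.2, 496, array([12.1, 24.4, 30.9]))
side 198 (array([678.6, -14.6]), array([175.3, 343.9]), 48.1, 198, array([17.9, 24.7, 30.9]))
```

```bash
cat >> m.py <<'E'
print('-----')
for n in C:
    P=C[n]['P'];im=C[n]['im']; a=np.deg2rad(7.2)
    ex=np.array([np.cos(a),np.sin(a)]);ey=np.array([-ex[1],ex[0]])
    c=np.array([.7185,.0369]);x=(P[...,:2]-c)@ex;y=(P[...,:2]-c)@ey
    m=(abs(y)<.115)&(x>-.16)&(x<-.09)&(P[...,2]>.012)&(P[...,2]<.034)&(im.min(-1)>90)
    Q=P[m]; l=cv2.fitLine((Q[:,:2]*1000).astype(np.float32),cv2.DIST_HUBER,0,.01,.01).ravel();print(n,len(Q),l,np.degrees(np.arctan2(l[1],l[0])),np.percentile(Q[:,2],[5,50,95]))
    m2=(abs(x+.125)<.035)&(abs(y)<.16)&(im.min(-1)>90)&(P[...,2]>.008)&(P[...,2]<.034);print('y range',np.percentile(y[m2],[0,2,98,100]))
    print('bar x',np.median(x[m]))
c=cv2.resize(C['scene']['im'][180:340,180:340,::-1],(480,480),interpolation=2)
d=cv2.resize(C['side']['im'][110:220,220:390,::-1],(742,480),interpolation=2)[:,:320]
cv2.imwrite('pics/crop.png',np.hstack([c,d]))
E
python3 m.py | sed -n '/-----/,$p'
```

```text
-----
scene 103 [ 1.7679770e-01  9.8424721e-01  6.1162677e+02 -2.2778612e+01] 79.8167 [0.01612224 0.02782064 0.030143  ]
y range [-0.13850436 -0.13670575  0.13243825  0.13427002]
bar x -0.09269984466293325
side 194 [ 1.2864041e-01 -9.9169129e-01  6.2531146e+02  1.7976833e+01] -82.60896 [0.01973924 0.02426944 0.02780642]
y range [-0.14254315 -0.13900844  0.13016513  0.134164  ]
bar x -0.0947918546515163
```

View pics/crop.png

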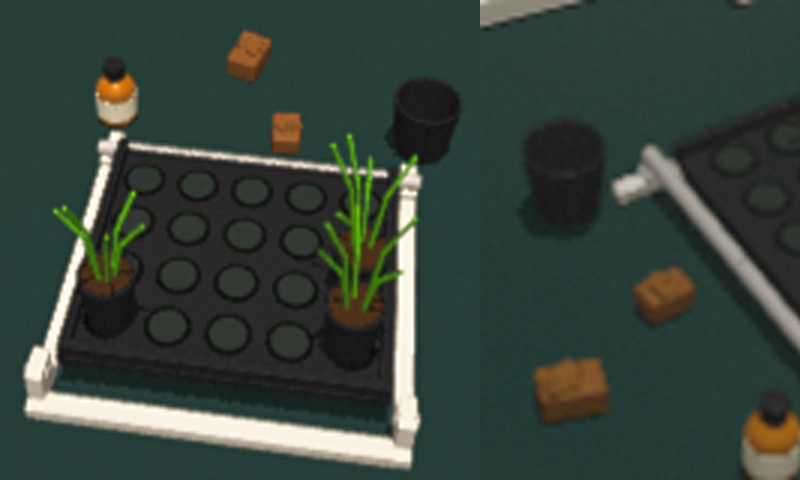

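The crop shows a clear bar with the small chip right in front of it, the dropper near the left foot and the pot near the right foot. My bar window was clipped, so I'll refit it.

```bash
sed -i 's/(x>-.16)&(x<-.09)/(x>-.13)\&(x<-.07)/; s/abs(x+.125)<.035/abs(x+.092)<.012/' m.py
cat >> m.py <<'E'
for n in C:
    P=C[n]['P'];im=C[n]['im'];x=(P[...,:2]-np.array([.7185,.0369]))@ex;y=(P[...,:2]-np.array([.7185,.0369]))@ey
    m=(abs(y)<.115)&(abs(x+.095)<.03)&(P[...,2]>.012)&(P[...,2]<.034)&(im.min(-1)>90)
    print(n,[ (round(b,2),round(float(np.median(x[m&(abs(y-b)<.02)])),4),round(float(np.median(P[...,2][m&(abs(y-b)<.02)])),4)) for b in np.arange(-.1,.11,.04)])
E
python3 m.py | sed -n '/-----/,$p'
```

```text
-----
scene 165 [ 1.2419931e-01 -9.9225730e-01  6.3033978e+02  2.0998001e+01] -82.86548 [0.02605463 0.02865348 0.03096993]
y range [-0.12288372 -0.12178084  0.13396014  0.13481634]
bar x -0.08940640250688146
side 231 [ 1.21265985e-01 -9.92620051e-01  6.26208069e+02  1.75270920e+01] -83.03482 [0.01975457 0.02401105 0.02781452]
y range [-0.12332073 -0.12260114  0.13017247  0.13600776]
bar x -0.09413540335951269
scene [(np.float64(-0.1), -0.0889, 0.0283), (np.float64(-0.06), -0.0902, 0.0283), (np.float64(-0.02), -0.0896, 0.0292), (np.float64(0.02), -0.0891, 0.0288), (np.float64(0.06), -0.0898, 0.0284), (np.float64(0.1), -0.0891, 0.0287)]
side [(np.float64(-0.1), -0.0942, 0.0238), (np.float64(-0.06), -0.0944, 0.0243), (np.float64(-0.02), -0.0948, 0.0246), (np.float64(0.02), -0.0937, 0.0236), (np.float64(0.06), -0.0942, 0.0241), (np.float64(0.1), -0.0932, 0.024)]
```

```bash
cat > plan.py <<'E'
import sys
from h import *
# plan.py x y z toolY_deg : turn first, then shift along the turned tool axes (mm)
x,y,z,a=map(float,sys.argv[1:]); s=status.state(); M=rot(s['tcp_rot'])
g=np.degrees(np.arctan2(M[1,1],M[0,1])); t=(a-g+90)%180-90
M2=R.from_rotvec([0,0,np.radians(t)]).as_matrix()@M
d=np.array([x,y,z])-np.array(s['tcp_pos'])
print('t',s['time'],'tcp',np.round(s['tcp_pos'],4),'toolY',round(g,1),'tilt',round(np.degrees(np.arccos(-M[2,2])),2),'q6',round(s['qpos'][5],2),'F',np.round(s['force'],1),'w',round(s['grip_width'],4),'gf',np.round(s['gripper_force'],1))
print('az',round(-np.radians(t),3),'shift mm',np.round(M2.T@d*1000,1))
E
python3 plan.py .492 -.0105 .08 79.8
```

```text
t 0.1 tcp [0.1759 0.5209 0.2478] toolY 71.3 tilt 0.07 q6 -0.22 F [ 0.3  0.4 -0.4] w 0.0857 gf 0.0
az -0.148 shift mm [-405.2 -466.8  168.3]
```

```bash
python3 -m handwheel '[{"az":-0.148},{"x":-0.027,"y":-0.031},{"x":-0.027,"y":-0.031},{"x":-0.027,"y":-0.031},{"x":-0.027,"y":-0.031},{"x":-0.027,"y":-0.031},{"x":-0.027,"y":-0.031},{"x":-0.027,"y":-0.031},{"x":-0.027,"y":-0.031,"z":0.01},{"x":-0.027,"y":-0.031,"z":0.02},{"x":-0.027,"y":-0.031,"z":0.03},{"x":-0.027,"y":-0.031,"z":0.03},{"x":-0.027,"y":-0.031,"z":0.03},{"x":-0.027,"y":-0.031,"z":0.03},{"x":-0.027,"y":-0.031,"z":0.02},{"x":-0.027,"y":-0.032},{},{}]' 0.06 30; python3 plan.py .492 -.0105 .021 79.8
python3 - <<'E'
from h import *
im,P=cloud('wrist')
m=(im[...,0]>im[...,2].astype(int)*1.6)&(im[...,0]>60)&(P[...,2]>.012)&(P[...,2]<.03)
n,l,st,c=cv2.connectedComponentsWithStats(m.astype(np.uint8))
for i in range(1,n):
    if st[i,4]>100:
        Q=P[l==i]; print(st[i],cv2.minAreaRect((Q[:,:2]*1000).astype(np.float32)))
cv2.imwrite('pics/w1.png',im[...,::-1])
E
```

```text
t 0.1 tcp [0.1759 0.5209 0.2478] toolY 71.3 tilt 0.07 q6 -0.22 F [ 0.3  0.4 -0.4] w 0.0857 gf 0.0
az -0.148 shift mm [-405.2 -466.7  227.3]$[0]: bad value
```

View pics/w1.png

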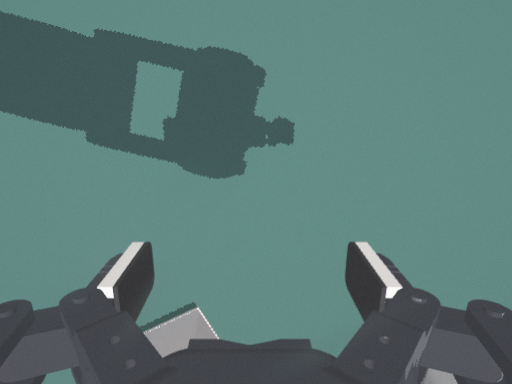

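The move was refused, so the picture only shows the fingers over bare bench at the start pose. Next I'll check whether rows need all six keys.

```bash
python3 -m handwheel '[{"x":0,"y":0,"z":0,"ax":0,"ay":0,"az":-0.148}]' 0.06 30; python3 -m handwheel --help | head -20
```

```text
time: 0.28
tcp_pos: [0.176, 0.521, 0.248]
tcp_rot: [-0.0, 0.087, 0.996, -0.0]
force: [-0.1, 1.1, 0.4]
grip_width: 0.0696
gripper_force: 0.0invalid input: not JSON, or not a number
```

```bash
python3 -m handwheel '[{"x":-0.036,"y":-0.042,"z":0,"ax":0,"ay":0,"az":0},{"x":-0.036,"y":-0.042,"z":0,"ax":0,"ay":0,"az":0},{"x":-0.036,"y":-0.042,"z":0,"ax":0,"ay":0,"az":0},{"x":-0.036,"y":-0.042,"z":0,"ax":0,"ay":0,"az":0},{"x":-0.036,"y":-0.042,"z":0,"ax":0,"ay":0,"az":0},{"x":-0.036,"y":-0.042,"z":0,"ax":0,"ay":0,"az":0},{"x":-0.036,"y":-0.042,"z":0.01,"ax":0,"ay":0,"az":0},{"x":-0.036,"y":-0.042,"z":0.02,"ax":0,"ay":0,"az":0},{"x":-0.036,"y":-0.042,"z":0.03,"ax":0,"ay":0,"az":0},{"x":-0.036,"y":-0.042,"z":0.03,"ax":0,"ay":0,"az":0},{"x":-0.036,"y":-0.042,"z":0.03,"ax":0,"ay":0,"az":0},{"x":-0.009,"y":-0.005,"z":0.02,"ax":0,"ay":0,"az":0},{"x":0,"y":0,"z":0,"ax":0,"ay":0,"az":0},{"x":0,"y":0,"z":0,"ax":0,"ay":0,"az":0}]' 0.06 30; python3 plan.py .492 -.0105 .021 79.8
cat > w.py <<'E'
from h import *
im,P=cloud('wrist')
m=(im[...,0]>im[...,2].astype(int)*1.6)&(im[...,0]>60)&(P[...,2]>.012)&(P[...,2]<.03)
n,l,st,c=cv2.connectedComponentsWithStats(m.astype(np.uint8))
for i in range(1,n):
    if st[i,4]>100:
        Q=P[l==i]; print(st[i],cv2.minAreaRect((Q[:,:2]*1000).astype(np.float32)),np.median(Q[:,2]))
E
python3 w.py
```

```text
time: 2.02
tcp_pos: [0.4913, -0.0087, 0.1097]
tcp_rot: [0.0, 0.088, 0.996, -0.0]
force: [-0.6, 1.1, -0.0]
grip_width: 0.0603
gripper_force: 0.0
t 2.025 tcp [ 0.4913 -0.0087  0.1097] toolY 79.9 tilt 0.03 q6 -1.65 F [-0.6  1.1 -0. ] w 0.0603 gf 0.0
az 0.001 shift mm [-0.9 -1.7 88.7]
[ 228  169   42   59 2125] ((489.84344482421875, -8.353015899658203), (28.47502899169922, 41.006526947021484), 79.12560272216797) 0.022983409537975952
```

```bash
python3 -m handwheel '[{"x":0,"y":0,"z":0.03,"ax":0,"ay":0,"az":0},{"x":0,"y":0,"z":0.03,"ax":0,"ay":0,"az":0},{"x":0,"y":0,"z":0.018,"ax":0,"ay":0,"az":0},{"x":0,"y":0,"z":0.011,"ax":0,"ay":0,"az":0},{"x":0,"y":0,"z":0,"ax":0,"ay":0,"az":0}]' && python3 -m handwheel '[{"x":0,"y":0,"z":0,"ax":0,"ay":0,"az":0},{"x":0,"y":0,"z":0,"ax":0,"ay":0,"az":0},{"x":0,"y":0,"z":0,"ax":0,"ay":0,"az":0},{"x":0,"y":0,"z":0,"ax":0,"ay":0,"az":0},{"x":0,"y":0,"z":0,"ax":0,"ay":0,"az":0},{"x":0,"y":0,"z":-0.03,"ax":0,"ay":0,"az":0},{"x":0,"y":0,"z":-0.045,"ax":0,"ay":0,"az":0},{"x":0,"y":0,"z":-0.045,"ax":0,"ay":0,"az":0},{"x":0,"y":0,"z":-0.01,"ax":0,"ay":0,"az":0}]' 0.01 30; python3 plan.py .435 .305 .055 80
```

```text
time: 2.7
tcp_pos: [0.4915, -0.0089, 0.0202]
tcp_rot: [0.0, 0.088, 0.996, -0.0]
force: [0.4, -0.3, 0.5]
grip_width: 0.06
gripper_force: 0.0
time: 3.82
tcp_pos: [0.4923, -0.0094, 0.1528]
tcp_rot: [0.003, 0.089, 0.996, -0.0]
force: [-0.6, 0.8, -0.9]
grip_width: 0.0283
gripper_force: 29.7
t 3.825 tcp [ 0.4923 -0.0094  0.1528] toolY 79.8 tilt 0.31 q6 -1.65 F [-0.6  0.8 -0.9] w 0.0283 gf 29.7
az -0.003 shift mm [111.6 299.8  97. ]
```

```bash
python3 -m handwheel '[{"x":0.016,"y":0.043,"z":0,"ax":0,"ay":0,"az":0},{"x":0.016,"y":0.043,"z":0,"ax":0,"ay":0,"az":0},{"x":0.016,"y":0.043,"z":0,"ax":0,"ay":0,"az":0},{"x":0.016,"y":0.043,"z":0,"ax":0,"ay":0,"az":0},{"x":0.016,"y":0.043,"z":0,"ax":0,"ay":0,"az":0},{"x":0.016,"y":0.043,"z":0,"ax":0,"ay":0,"az":0},{"x":0.016,"y":0.042,"z":0,"ax":0,"ay":0,"az":0},{"x":0,"y":0,"z":0.03,"ax":0,"ay":0,"az":0},{"x":0,"y":0,"z":0.04,"ax":0,"ay":0,"az":0},{"x":0,"y":0,"z":0.027,"ax":0,"ay":0,"az":0},{"x":0,"y":0,"z":0,"ax":0,"ay":0,"az":0}]' && python3 -m handwheel '[{"x":0,"y":0,"z":0,"ax":0,"ay":0,"az":0},{"x":0,"y":0,"z":0,"ax":0,"ay":0,"az":0},{"x":0,"y":0,"z":-0.03,"ax":0,"ay":0,"az":0},{"x":0,"y":0,"z":-0.045,"ax":0,"ay":0,"az":0},{"x":0,"y":0,"z":-0.02,"ax":0,"ay":0,"az":0},{"x":0,"y":0,"z":0,"ax":0,"ay":0,"az":0}]' 0.05 30; python3 plan.py .574 .043 .11 99
```

```text
time: 5.2
tcp_pos: [0.4331, 0.3053, 0.0509]
tcp_rot: [-0.002, 0.089, 0.996, -0.001]
force: [-0.3, 0.2, 0.8]
grip_width: 0.0288
gripper_force: 29.8
time: 5.95
tcp_pos: [0.4349, 0.3061, 0.1499]
tcp_rot: [0.002, 0.089, 0.996, 0.001]
force: [0.1, -1.5, -0.0]
grip_width: 0.0499
gripper_force: 0.0
t 5.95 tcp [0.4349 0.3061 0.1499] toolY 79.8 tilt 0.26 q6 -1.0 F [ 0.1 -1.5 -0. ] w 0.0499 gf 0.0
az -0.335 shift mm [ -96.1 -281.7   39.6]
```

```bash
python3 -m handwheel '[{"x":0,"y":0,"z":0,"ax":0,"ay":0,"az":-0.17},{"x":0,"y":0,"z":0,"ax":0,"ay":0,"az":-0.165},{"x":-0.014,"y":-0.040,"z":0,"ax":0,"ay":0,"az":0},{"x":-0.014,"y":-0.040,"z":0,"ax":0,"ay":0,"az":0},{"x":-0.014,"y":-0.040,"z":0,"ax":0,"ay":0,"az":0},{"x":-0.014,"y":-0.040,"z":0,"ax":0,"ay":0,"az":0},{"x":-0.014,"y":-0.040,"z":0,"ax":0,"ay":0,"az":0},{"x":-0.014,"y":-0.040,"z":0.01,"ax":0,"ay":0,"az":0},{"x":-0.012,"y":-0.042,"z":0.03,"ax":0,"ay":0,"az":0},{"x":0,"y":0,"z":0,"ax":0,"ay":0,"az":0},{"x":0,"y":0,"z":0,"ax":0,"ay":0,"az":0}]' 0.055 30; python3 w.py; python3 plan.py .574 .043 .0195 99
```

```text
time: 7.32
tcp_pos: [0.5728, 0.0428, 0.1076]
tcp_rot: [-0.001, -0.078, 0.997, 0.0]
force: [-0.3, -0.6, -0.1]
grip_width: 0.0549
gripper_force: 0.0
[ 234  179   36   47 1344] ((573.7341918945312, 45.484188079833984), (33.04288101196289, 24.4682674407959), 8.83466911315918) 0.020017309475608272
t 7.375 tcp [0.5729 0.0432 0.1081] toolY 99.0 tilt 0.01 q6 -1.86 F [ 0.4  0.2 -0.7] w 0.0551 gf 0.0
az 0.001 shift mm [-1.  -0.4 88.6]
```

```bash
python3 -m handwheel '[{"x":0,"y":0.001,"z":0.03,"ax":0,"ay":0,"az":0},{"x":0,"y":0,"z":0.03,"ax":0,"ay":0,"az":0},{"x":0,"y":0,"z":0.018,"ax":0,"ay":0,"az":0},{"x":0,"y":0,"z":0.010,"ax":0,"ay":0,"az":0},{"x":0,"y":0,"z":0,"ax":0,"ay":0,"az":0}]' && python3 -m handwheel '[{"x":0,"y":0,"z":0,"ax":0,"ay":0,"az":0},{"x":0,"y":0,"z":0,"ax":0,"ay":0,"az":0},{"x":0,"y":0,"z":0,"ax":0,"ay":0,"az":0},{"x":0,"y":0,"z":0,"ax":0,"ay":0,"az":0},{"x":0,"y":0,"z":0,"ax":0,"ay":0,"az":0},{"x":0,"y":0,"z":-0.03,"ax":0,"ay":0,"az":0},{"x":0,"y":0,"z":-0.045,"ax":0,"ay":0,"az":0},{"x":0,"y":0,"z":-0.045,"ax":0,"ay":0,"az":0},{"x":0,"y":0,"z":-0.01,"ax":0,"ay":0,"az":0}]' 0.008 30; python3 plan.py .43 .347 .06 99
```

```text
time: 8.0
tcp_pos: [0.573, 0.0439, 0.0201]
tcp_rot: [-0.0, -0.079, 0.997, 0.0]
force: [-0.5, -0.4, -0.1]
grip_width: 0.055
gripper_force: 0.0
time: 9.12
tcp_pos: [0.574, 0.0432, 0.153]
tcp_rot: [0.003, -0.079, 0.997, -0.001]
force: [0.5, 0.3, -0.7]
grip_width: 0.0234
gripper_force: 29.9
t 9.125 tcp [0.574  0.0432 0.153 ] toolY 99.0 tilt 0.31 q6 -1.86 F [ 0.5  0.3 -0.7] w 0.0234 gf 29.9
az 0.0 shift mm [ 95.2 322.7  92. ]
```

```bash
python3 -m handwheel '[{"x":0.012,"y":0.040,"z":0,"ax":0,"ay":0,"az":0},{"x":0.012,"y":0.040,"z":0,"ax":0,"ay":0,"az":0},{"x":0.012,"y":0.040,"z":0,"ax":0,"ay":0,"az":0},{"x":0.012,"y":0.040,"z":0,"ax":0,"ay":0,"az":0},{"x":0.012,"y":0.040,"z":0,"ax":0,"ay":0,"az":0},{"x":0.012,"y":0.040,"z":0,"ax":0,"ay":0,"az":0},{"x":0.012,"y":0.040,"z":0,"ax":0,"ay":0,"az":0},{"x":0.011,"y":0.042,"z":0,"ax":0,"ay":0,"az":0},{"x":0,"y":0,"z":0.03,"ax":0,"ay":0,"az":0},{"x":0,"y":0,"z":0.04,"ax":0,"ay":0,"az":0},{"x":0,"y":0,"z":0.022,"ax":0,"ay":0,"az":0},{"x":0,"y":0,"z":0,"ax":0,"ay":0,"az":0}]' && python3 -m handwheel '[{"x":0,"y":0,"z":0,"ax":0,"ay":0,"az":0},{"x":0,"y":0,"z":0,"ax":0,"ay":0,"az":0},{"x":0,"y":0,"z":-0.03,"ax":0,"ay":0,"az":0},{"x":0,"y":0,"z":-0.045,"ax":0,"ay":0,"az":0},{"x":0,"y":0,"z":-0.025,"ax":0,"ay":0,"az":0},{"x":0,"y":0,"z":0,"ax":0,"ay":0,"az":0}]' 0.045 30
python3 - <<'E'
from h import *
im,P=cloud('wrist')
m=(im[...,0]>im[...,2].astype(int)*1.6)&(im[...,0]>60)&(P[...,2]<.1)
n,l,st,c=cv2.connectedComponentsWithStats(m.astype(np.uint8))
for i in range(1,n):
    if st[i,4]>80: print(st[i],np.median(P[l==i],axis=0))
E
python3 plan.py .402 -.3445 .11 84.8
```

```text
time: 10.62
tcp_pos: [0.4279, 0.3459, 0.0561]
tcp_rot: [-0.002, -0.078, 0.997, -0.001]
force: [-0.5, 0.1, 0.2]
grip_width: 0.023
gripper_force: 29.9
time: 11.38
tcp_pos: [0.4296, 0.3469, 0.1603]
tcp_rot: [0.002, -0.079, 0.997, 0.001]
force: [0.3, -0.5, -0.0]
grip_width: 0.0447
gripper_force: 0.0
[ 180  150   42   55 1531] [0.42801649 0.30826114 0.02697369]
[ 235  162   30   42 1018] [0.42842016 0.3479773  0.02375817]
t 11.425 tcp [0.4289 0.3465 0.1586] toolY 99.0 tilt 0.11 q6 -1.26 F [-0.   0.3  0.1] w 0.0451 gf 0.0
az 0.248 shift mm [ -35.7 -690.6   48.3]
```

```bash
python3 -m handwheel '[{"x":0,"y":0,"z":0,"ax":0,"ay":0,"az":0.124},{"x":0,"y":0,"z":0,"ax":0,"ay":0,"az":0.124},{"x":-0.0025,"y":-0.049,"z":0,"ax":0,"ay":0,"az":0},{"x":-0.0025,"y":-0.049,"z":0,"ax":0,"ay":0,"az":0},{"x":-0.0025,"y":-0.049,"z":0,"ax":0,"ay":0,"az":0},{"x":-0.0025,"y":-0.049,"z":0,"ax":0,"ay":0,"az":0},{"x":-0.0025,"y":-0.049,"z":0,"ax":0,"ay":0,"az":0},{"x":-0.0025,"y":-0.049,"z":0,"ax":0,"ay":0,"az":0},{"x":-0.0025,"y":-0.049,"z":0,"ax":0,"ay":0,"az":0},{"x":-0.0025,"y":-0.049,"z":0,"ax":0,"ay":0,"az":0},{"x":-0.0025,"y":-0.049,"z":0,"ax":0,"ay":0,"az":0},{"x":-0.0025,"y":-0.049,"z":0,"ax":0,"ay":0,"az":0},{"x":-0.0025,"y":-0.049,"z":0,"ax":0,"ay":0,"az":0},{"x":-0.0025,"y":-0.049,"z":0,"ax":0,"ay":0,"az":0},{"x":-0.0025,"y":-0.049,"z":0.02,"ax":0,"ay":0,"az":0},{"x":-0.0025,"y":-0.053,"z":0.028,"ax":0,"ay":0,"az":0},{"x":0,"y":0,"z":0,"ax":0,"ay":0,"az":0},{"x":0,"y":0,"z":0,"ax":0,"ay":0,"az":0}]' 0.065 30; python3 plan.py .402 -.3445 .025 84.8
python3 - <<'E'
from h import *
im,P=cloud('wrist')
m=(im[...,0]>im[...,2].astype(int)*1.4)&(im[...,0]>80)&(P[...,2]<.06)
n,l,st,c=cv2.connectedComponentsWithStats(m.astype(np.uint8))
for i in range(1,n):
    if st[i,4]>300:
        Q=P[l==i];T=Q[Q[:,2]>.038]; print(st[i],cv2.minAreaRect((Q[:,:2]*1000).astype(np.float32)))
        if len(T): print('block',cv2.minAreaRect((T[:,:2]*1000).astype(np.float32)),np.median(T[:,2]))
E
```

```text
time: 13.68
tcp_pos: [0.4008, -0.3431, 0.1092]
tcp_rot: [-0.001, 0.046, 0.999, 0.001]
force: [0.7, -0.3, 0.6]
grip_width: 0.0653
gripper_force: 0.0
t 13.675 tcp [ 0.4008 -0.3431  0.1092] toolY 84.8 tilt 0.13 q6 -2.41 F [ 0.7 -0.3  0.6] w 0.0653 gf 0.0
az -0.0 shift mm [-1.4 -1.4 84.2]
[ 219  163   58  156 7954] ((442.3814392089844, -348.52020263671875), (40.94367980957031, 131.45863342285156), 86.02501678466797)
block ((400.20501708984375, -343.23321533203125), (35.9146842956543, 45.96094512939453), 84.7392349243164) 0.04142556814090176
```

```bash
python3 -m handwheel '[{"x":0,"y":-0.001,"z":0.03,"ax":0,"ay":0,"az":0},{"x":0,"y":0,"z":0.03,"ax":0,"ay":0,"az":0},{"x":0,"y":0,"z":0.015,"ax":0,"ay":0,"az":0},{"x":0,"y":0,"z":0.010,"ax":0,"ay":0,"az":0},{"x":0,"y":0,"z":0,"ax":0,"ay":0,"az":0}]' && python3 -m handwheel '[{"x":0,"y":0,"z":0,"ax":0,"ay":0,"az":0},{"x":0,"y":0,"z":0,"ax":0,"ay":0,"az":0},{"x":0,"y":0,"z":0,"ax":0,"ay":0,"az":0},{"x":0,"y":0,"z":0,"ax":0,"ay":0,"az":0},{"x":0,"y":0,"z":0,"ax":0,"ay":0,"az":0},{"x":0,"y":0,"z":0,"ax":0,"ay":0,"az":0}]' 0.02 70; python3 plan.py .501 .0153 .025 97.1
```

```text
time: 14.35
tcp_pos: [0.4012, -0.3447, 0.0251]
tcp_rot: [0.0, 0.045, 0.999, 0.0]
force: [0.4, -0.3, 0.1]
grip_width: 0.0652
gripper_force: 0.0
time: 15.1
tcp_pos: [0.4014, -0.3452, 0.0259]
tcp_rot: [0.001, 0.045, 0.999, -0.001]
force: [-0.2, 0.5, 5.8]
grip_width: 0.0349
gripper_force: 70.5
t 15.1 tcp [ 0.4014 -0.3452  0.0259] toolY 84.8 tilt 0.1 q6 -2.41 F [-0.2  0.5  5.8] w 0.0349 gf 70.5
az -0.215 shift mm [-143.4  345.5    0.6]
```

```bash
python3 -m handwheel '[{"x":0,"y":0,"z":-0.015,"ax":0,"ay":0,"az":0},{"x":0,"y":0,"z":-0.025,"ax":0,"ay":0,"az":0},{"x":0,"y":0,"z":0,"ax":0,"ay":0,"az":-0.108},{"x":0,"y":0,"z":0,"ax":0,"ay":0,"az":-0.107},{"x":0,"y":0.03,"z":0,"ax":0,"ay":0,"az":0},{"x":0,"y":0.04,"z":0,"ax":0,"ay":0,"az":0},{"x":0,"y":0.04,"z":0,"ax":0,"ay":0,"az":0},{"x":0,"y":0.04,"z":0,"ax":0,"ay":0,"az":0},{"x":0,"y":0.04,"z":0,"ax":0,"ay":0,"az":0},{"x":0,"y":0.04,"z":0,"ax":0,"ay":0,"az":0},{"x":0,"y":0.04,"z":0,"ax":0,"ay":0,"az":0},{"x":0,"y":0.04,"z":0,"ax":0,"ay":0,"az":0},{"x":0,"y":0.035,"z":0,"ax":0,"ay":0,"az":0},{"x":-0.03,"y":0,"z":0,"ax":0,"ay":0,"az":0},{"x":-0.03,"y":0,"z":0,"ax":0,"ay":0,"az":0},{"x":-0.03,"y":0,"z":0,"ax":0,"ay":0,"az":0},{"x":-0.02,"y":0,"z":0,"ax":0,"ay":0,"az":0},{"x":0,"y":0,"z":0,"ax":0,"ay":0,"az":0},{"x":0,"y":0,"z":0,"ax":0,"ay":0,"az":0}]'; python3 plan.py .496 .0147 .0255 97.1
python3 - <<'E'
from h import *
im,P=cloud('wrist');np.savez('pics/wr.npz',im=im,P=P)
cv2.imwrite('pics/w2.png',im[...,::-1])
im,P=cloud('side');np.savez('pics/side.npz',im=im,P=P);cv2.imwrite('pics/s2.png',im[...,::-1])
E
```

```text
time: 17.48
tcp_pos: [0.4666, 0.0112, 0.0652]
tcp_rot: [-0.0, -0.062, 0.998, 0.0]
force: [0.5, 0.1, -1.3]
grip_width: 0.0352
gripper_force: 70.0
t 17.475 tcp [0.4666 0.0112 0.0652] toolY 97.1 tilt 0.04 q6 -1.93 F [ 0.5  0.1 -1.3] w 0.0352 gf 70.0
az 0.0 shift mm [-29.6  -0.2  39.7]
```

View pics/w2.png

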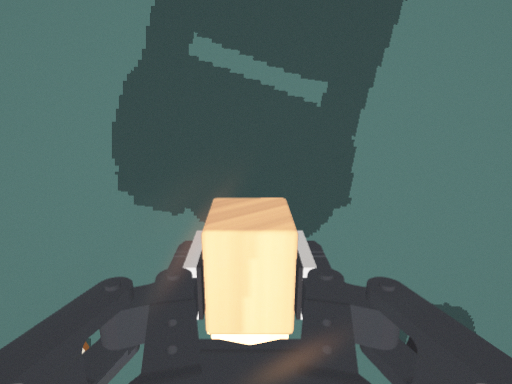

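View pics/s2.png

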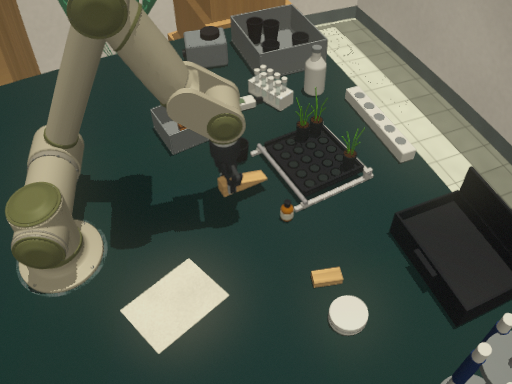

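The wrist view shows the block held squarely, spanning columns 202–297. In the side view the wedge at (243,182) points at the middle of the bar.

```bash
python3 -m handwheel '[{"x":-0.015,"y":0,"z":0,"ax":0,"ay":0,"az":0},{"x":0,"y":0,"z":0.02,"ax":0,"ay":0,"az":0},{"x":0,"y":0,"z":0.014,"ax":0,"ay":0,"az":0},{"x":0,"y":0,"z":0.004,"ax":0,"ay":0,"az":0},{"x":0,"y":0,"z":0,"ax":0,"ay":0,"az":0},{"x":0,"y":0,"z":0,"ax":0,"ay":0,"az":0}]'; python3 -m handwheel '[{"x":0,"y":0,"z":0.001,"ax":0,"ay":0,"az":0},{"x":0,"y":0,"z":0,"ax":0,"ay":0,"az":0}]';python3 plan.py .496 .0147 .0255 97.1
```

```text
time: 18.32
tcp_pos: [0.4825, 0.0129, 0.0274]
tcp_rot: [0.0, -0.062, 0.998, -0.0]
force: [-0.1, -0.3, -0.9]
grip_width: 0.0352
gripper_force: 70.1
time: 18.58
tcp_pos: [0.4824, 0.013, 0.0261]
tcp_rot: [0.0, -0.062, 0.998, -0.0]
force: [0.3, -0.2, -0.2]
grip_width: 0.0353
gripper_force: 70.1
t 18.575 tcp [0.4824 0.013  0.0261] toolY 97.1 tilt 0.01 q6 -1.91 F [ 0.3 -0.2 -0.2] w 0.0353 gf 70.1
az 0.0 shift mm [-13.7   0.    0.6]
```

```bash
python3 -m handwheel '[{"x":0,"y":0,"z":0.0007,"ax":0,"ay":0,"az":0},{"x":0,"y":0,"z":0,"ax":0,"ay":0,"az":0},{"x":-0.01,"y":0,"z":0,"ax":0,"ay":0,"az":0},{"x":-0.01,"y":0,"z":0,"ax":0,"ay":0,"az":0},{"x":-0.01,"y":0,"z":0,"ax":0,"ay":0,"az":0},{"x":-0.01,"y":0,"z":0,"ax":0,"ay":0,"az":0},{"x":-0.01,"y":0,"z":0,"ax":0,"ay":0,"az":0},{"x":-0.01,"y":0,"z":0,"ax":0,"ay":0,"az":0},{"x":-0.005,"y":0,"z":0,"ax":0,"ay":0,"az":0},{"x":0,"y":0,"z":0,"ax":0,"ay":0,"az":0},{"x":0,"y":0,"z":0,"ax":0,"ay":0,"az":0}]'
cat > bar.py <<'E'
from h import *
s=status.state();p=np.array(s['tcp_pos']);o=np.array([.627,.031]);a=np.radians(7.1);ex=np.array([np.cos(a),np.sin(a)]);ey=np.array([-ex[1],ex[0]])
print('tip stand x',round((p[:2]-o)@ex*1000+107,1),'y',round((p[:2]-o)@ey*1000,1),'z',p[2],'F tool-ish',np.round(s['force'],1))
for n in ['side','scene']:
    im,P=cloud(n);x=(P[...,:2]-o)@ex;y=(P[...,:2]-o)@ey
    m=(abs(x)<.02)&(im.min(-1)>90)&(P[...,2]>.012)&(P[...,2]<.05)
    print(n,[(b,round(float(np.percentile(P[...,2][m&(abs(y-b/1000)<.02)],80))*1000,1),int((m&(abs(y-b/1000)<.02)).sum())) for b in (-90,-60,-30,30,60,90) if (m&(abs(y-b/1000)<.02)).sum()>3])
cv2.imwrite('pics/b%d.png'%int(s['time']*10),cv2.resize(cams.read_camera('side')[0][110:230,200:360,::-1],(640,480),interpolation=2))
E
python3 bar.py
```

```text
time: 19.95
tcp_pos: [0.5471, 0.0211, 0.0259]
tcp_rot: [0.0, -0.062, 0.998, -0.0]
force: [-2.2, -0.7, 5.4]
grip_width: 0.035
gripper_force: 70.9
tip stand x 26.4 y 0.0 z 0.02589640807052785 F tool-ish [-2.2 -0.7  5.4]
side [(-90, 25.7, 45), (-60, 25.5, 40), (-30, 26.1, 47), (30, 25.4, 43), (60, 25.5, 29), (90, 22.4, 4)]
scene [(-90, 30.3, 31), (-60, 30.5, 37), (-30, 30.7, 47), (30, 29.6, 47), (60, 30.7, 30), (90, 28.7, 20)]
```

```bash
python3 -m handwheel '[{"x":-0.005,"y":0,"z":0,"ax":0,"ay":0,"az":0},{"x":-0.005,"y":0,"z":0,"ax":0,"ay":0,"az":0},{"x":-0.004,"y":0,"z":0,"ax":0,"ay":0,"az":0},{"x":-0.004,"y":0,"z":0,"ax":0,"ay":0,"az":0},{"x":0,"y":0,"z":0,"ax":0,"ay":0,"az":0},{"x":0,"y":0,"z":0,"ax":0,"ay":0,"az":0}]'; python3 bar.py;  python3 -m handwheel '[{"x":-0.004,"y":0,"z":0,"ax":0,"ay":0,"az":0},{"x":-0.003,"y":0,"z":0,"ax":0,"ay":0,"az":0},{"x":0,"y":0,"z":0,"ax":0,"ay":0,"az":0},{"x":0,"y":0,"z":0,"ax":0,"ay":0,"az":0}]'; python3 bar.py
```

```text
time: 20.85
tcp_pos: [0.5623, 0.0233, 0.0259]
tcp_rot: [-0.003, -0.062, 0.998, 0.0]
force: [-14.6, -2.4, 13.8]
grip_width: 0.0351
gripper_force: 72.0
tip stand x 41.9 y 0.3 z 0.025888868165880374 F tool-ish [-14.6  -2.4  13.8]
side [(-90, 26.5, 41), (-60, 26.0, 41), (-30, 26.0, 52), (30, 27.1, 38), (60, 27.3, 14)]
scene [(-90, 31.1, 29), (-60, 31.1, 34), (-30, 30.9, 49), (30, 30.6, 50), (60, 32.0, 29), (90, 33.2, 23)]
time: 21.5
tcp_pos: [0.5691, 0.0242, 0.0258]
tcp_rot: [-0.003, -0.062, 0.998, 0.0]
force: [-15.0, -1.3, 13.9]
grip_width: 0.0352
gripper_force: 72.0
tip stand x 48.7 y 0.4 z 0.025848428419699573 F tool-ish [-15.   -1.3  13.9]
side [(-90, 28.8, 43), (-60, 28.7, 40), (-30, 29.5, 53), (30, 28.0, 27)]
scene [(-90, 33.0, 31), (-60, 33.9, 36), (-30, 32.4, 52), (30, 33.0, 49), (60, 33.7, 30), (90, 32.2, 22)]
```

```bash
python3 -m handwheel '[{"x":-0.003,"y":0,"z":0,"ax":0,"ay":0,"az":0},{"x":-0.003,"y":0,"z":0,"ax":0,"ay":0,"az":0},{"x":0,"y":0,"z":0,"ax":0,"ay":0,"az":0},{"x":0,"y":0,"z":0,"ax":0,"ay":0,"az":0},{"x":0,"y":0,"z":0,"ax":0,"ay":0,"az":0},{"x":0,"y":0,"z":0,"ax":0,"ay":0,"az":0}]'; python3 bar.py; ls pics/b*
```

```text
time: 22.4
tcp_pos: [0.5751, 0.025, 0.0259]
tcp_rot: [-0.003, -0.062, 0.998, 0.0]
force: [-15.1, -0.9, 13.9]
grip_width: 0.0356
gripper_force: 72.0
tip stand x 54.8 y 0.5 z 0.025876314310681253 F tool-ish [-15.1  -0.9  13.9]
side [(-90, 30.3, 42), (-60, 31.4, 42), (-30, 30.2, 50), (30, 30.3, 18)]
scene [(-90, 35.2, 31), (-60, 35.2, 36), (-30, 34.7, 48), (30, 34.3, 51), (60, 35.0, 30), (90, 34.7, 26)]
pics/b199.png
pics/b208.png
pics/b215.png
pics/b224.png
```

View pics/b224.png

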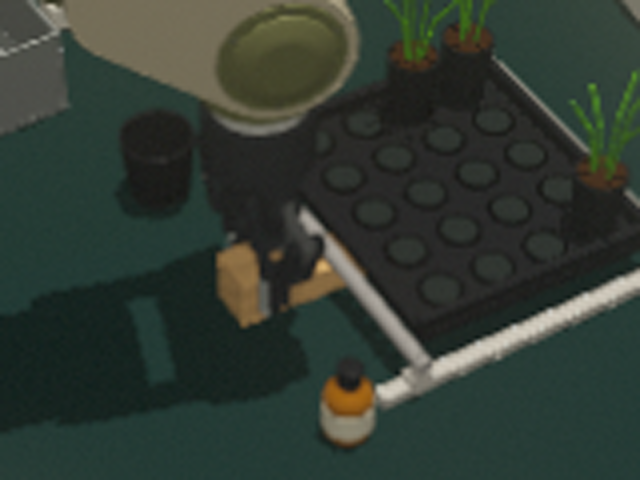

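The wedge (block at about (250,285)) sits under the middle of the bar. The fingers are clear of the tray, and the pot and dropper stand where they were. I'm handing in.

```bash
python3 -c "
from station import workorder
print(workorder.finish_job())"
```

```text
the job is handed in; nothing more can be done
None
```

I handed the job in at about 22 s: both chips are in the bin, and the gripped wedge lies flat under the middle of the bar, holding it about 5 mm off its rests by the camera readings; no verdict came back.

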